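# Find and release the latched lamp key

### The arm

A 7-joint arm with a two-finger parallel gripper is mounted at the origin on the work surface. World frame = base frame: x ahead of the robot, y to its left, z up, the work surface at z = 0. Lengths are in m, angles in rad, forces in N, time in s.
With the tool pointing down it reaches from about 0.4 to 0.925 m from the base axis. Payload 4.1 kg.
Tool frame: the origin (TCP) lies at the very end of the fingers, on their centre line; the grasp point (between the pads) lies 19 mm behind it; z points along the fingers, y is the line along which they close (so a half turn about z gives the same grasp; the last joint's range is limited). The gripper opens to 85 mm and grips with 20 to 120 N. Pads are 22 mm wide; open, the fingers measure 114 mm over their backs; the gripper's body (76 mm by 85 mm) begins 54 mm behind the grasp point. The pads swing forward as they close: fully open they stand 13 mm farther back than shut.
Start: joints at [-1.263, 0.398, 0.045, 1.537, -0.019, 1.207, -0.051], TCP at [0.257, 0.597, 0.204] pointing down, gripper open.
Joint ranges: [-2.82, 2.82], [-0.49, 2.23], [-1.37, 1.46], [0, 2.46], [-1.36, 4.5], [0.23, 2], [-2.94, 2.94]. Speed limits (rad/s): [2.57, 2.57, 3.14, 3.14, 3.14, 3.14, 3.14].

### API

Orientations are given as a unit quaternion [x, y, z, w].
In Python, from station import * gives the robot as it stands.
- The arm moves only by the shell command python3 -m pendant 'ROWS' [FORCE]. ROWS is JSON, one flat list of numbers, 7 for each row, row after row: the turn, a rotation vector about the world's x, y, z in rad, then the shift along the world's x, y, z in m, then the opening, from -1 (shut) to 1 (fully open). A call has 1 to 12 rows; each row shifts and turns the commanded pose from where the row before left it; what a row does not reach is not made up. A row lasts 1/8 s, in which the tool goes at most 62.5 mm and 10.7 degrees, less where a joint would pass 70% of its speed; a pose out of reach is approached as far as the arm can. A call is refused whole if a number of a shift passes 0.0625 or a number of a turn 0.188, either way. A call with a gripper value outside its range is refused whole. The fingers move at their own pace and stop on an object; FORCE is the grip in N (left out, the last holds). Time passes only in rows, so rows that do not move let the fingers close. It gives the time, the measured TCP pose, the force, the opening and the grip force at its end, in the units of the state.
- state(): the state, without advancing time (a new reading comes with each control period).
- capture(name): name is "scene" or "top" or "wrist"; returns (picture, depth): 384x512x3 uint8, red, green, blue; 384x512 float32, m along the optical axis (not along the pixel's ray), 0 where there is no reading.
- calibration(name): a dict with "mtx" (3x3 intrinsics, pixels), "distortion" ([k1, k2, p1, p2, k3] as OpenCV has them; the pictures are not rectified), "R" (3x3) and "t" (3): a world point X has camera coordinates R X + t. Camera axes: x right, y down, z forward; pixel columns grow to the right and rows downward; lengths in m; the calibration is good to about 2 mm. A picture is of the moment at which its call begins: read the wrist's pose just before it. calibration takes no time and is no camera call; for the wrist camera it gives the pose at the moment of the call.
- finish_job(): hands the job in; it is judged then, once.
The state is a dict: "clock": time; "joint_pos": joint angles; "joint_vel": joint speeds; "joint_torque": joint torques, N m; "ee_pos": TCP position; "tcp_rot": TCP orientation; "contact_force": force on the tool from outside, world axes, zero at the start; "ft_torque": the same for the moment, N m; "opening": finger opening in m; "grasp_force": force on a finger pad.
Only numpy, scipy, OpenCV 4.12 (cv2) and the standard library are available. Lean on these libraries where they do the work, as an engineer would, in place of code of your own. Each camera call takes 0.05 s, during which the arm holds its last target. There are 200 camera calls.

### The job

One of the four lamp keys on the microscope's light controller has been left latched down. With closed fingertips tap all four keys lightly, one after another from left to right as seen from the robot, to feel which one it is, without pushing any of them in; then press the latched key down firmly so that it lets go and all four keys stand up. Do not pick up or shove anything that lies around.

Things in the scene. Friction and masses are not known exactly. Their poses are not given: they have to be found in the camera images.
- controller: beige lamp controller fixed on the table, 170 mm (x) by 250 mm (y), flat top 55 mm above the table. Origin: centre of its underside; x points to its rear (away from the robot), y along the key row to the left, z up. The keys stand at x = -28 mm and y = +75, +25, -25, -75 mm (left to right). A fixed round knob, 34 mm across, 16 mm tall, stands at x = +55 mm, y = 0.
- row_mid (a point): centre of the key row, on the controller's top face. A free key gives straight down against a spring: it starts to give at 2.4 N, then 0.8 N per mm, and bottoms at 10.5 mm (11 N). Tap at about 3 N. A free key pushed in by more than 6.5 mm counts as switched on, which is wrong.
- row_left (a point): place of the leftmost key, on the controller's top face; the others follow every 50 mm along the controller's -y. The latched key does not give below about 6 N; it lets go when pushed 3 to 4 mm lower than it stands (up to 11 N), bottoms 5.5 to 6 mm lower, and springs up to full height as the finger withdraws. It then stays up.
- key_a: one of the four identical grey keys (cap 26 mm by 30 mm along the row, flat top, 20 mm gaps), somewhere in the row; its letter does not tell its place. Origin: centre of the cap's top; axes as the controller's. Up, its top is 16 mm above the controller's top face (71 mm above the table); the one latched key stands about 5 mm lower.
- key_b: one of the four identical grey keys (cap 26 mm by 30 mm along the row, flat top, 20 mm gaps), somewhere in the row; its letter does not tell its place. Origin: centre of the cap's top; axes as the controller's. Up, its top is 16 mm above the controller's top face (71 mm above the table); the one latched key stands about 5 mm lower.
- key_c: one of the four identical grey keys (cap 26 mm by 30 mm along the row, flat top, 20 mm gaps), somewhere in the row; its letter does not tell its place. Origin: centre of the cap's top; axes as the controller's. Up, its top is 16 mm above the controller's top face (71 mm above the table); the one latched key stands about 5 mm lower.
- key_d: one of the four identical grey keys (cap 26 mm by 30 mm along the row, flat top, 20 mm gaps), somewhere in the row; its letter does not tell its place. Origin: centre of the cap's top; axes as the controller's. Up, its top is 16 mm above the controller's top face (71 mm above the table); the one latched key stands about 5 mm lower.
- eyepiece: loose black microscope eyepiece, 32 mm across, 45 mm tall, upright on the controller's rear strip. Origin: centre of its underside. Bystander.
- objective: loose metal microscope objective, 24 mm across, 38 mm tall, upright on the controller's rear strip. Origin: centre of its underside. Bystander.
- lens_cap: loose black round cap, 24 mm across, 8 mm tall, lying on the controller's strip between the key row and the robot. Origin: centre of its underside. Bystander.
- tip_rack: loose white rack of yellow pipette tips, 85 x 122 mm, 57 mm tall, on the table beside the controller. Origin: centre of its underside. Bystander.
- petri_dish: loose clear round dish, 90 mm across, 16 mm tall, on the table on the robot's side of the controller. Origin: centre of its underside. Bystander.
- bottle: loose brown bottle, 54 mm across, 110 mm tall, on the table beside the controller. Origin: centre of its underside. Bystander.
- pipette: loose hand pipette lying flat behind the controller, about 222 mm long, 22 mm high; its thin tip end points along its own -y. Origin: underside, where the barrel meets the thin shaft. Bystander.

How it is judged:
On the way, in this order (a step that is already met when the one before it is completed fails the run):
1. first key from the left touched by the fingers (((contact force between the fingers and key_a above 0.5 N and y of key_a in the frame of controller between 0.05 and 0.1 m) or (contact force between the fingers and key_b above 0.5 N and y of key_b in the frame of controller between 0.05 and 0.1 m) or (contact force between the fingers and key_c above 0.5 N and y of key_c in the frame of controller between 0.05 and 0.1 m) or (contact force between the fingers and key_d above 0.5 N and y of key_d in the frame of controller between 0.05 and 0.1 m))), for 0.04 s.
2. second key from the left touched by the fingers (((contact force between the fingers and key_a above 0.5 N and y of key_a in the frame of controller between 0 and 0.05 m) or (contact force between the fingers and key_b above 0.5 N and y of key_b in the frame of controller between 0 and 0.05 m) or (contact force between the fingers and key_c above 0.5 N and y of key_c in the frame of controller between 0 and 0.05 m) or (contact force between the fingers and key_d above 0.5 N and y of key_d in the frame of controller between 0 and 0.05 m))), for 0.04 s.
3. third key from the left touched by the fingers (((contact force between the fingers and key_a above 0.5 N and y of key_a in the frame of controller between -0.05 and 0 m) or (contact force between the fingers and key_b above 0.5 N and y of key_b in the frame of controller between -0.05 and 0 m) or (contact force between the fingers and key_c above 0.5 N and y of key_c in the frame of controller between -0.05 and 0 m) or (contact force between the fingers and key_d above 0.5 N and y of key_d in the frame of controller between -0.05 and 0 m))), for 0.04 s.
4. fourth key from the left touched by the fingers (((contact force between the fingers and key_a above 0.5 N and y of key_a in the frame of controller between -0.1 and -0.05 m) or (contact force between the fingers and key_b above 0.5 N and y of key_b in the frame of controller between -0.1 and -0.05 m) or (contact force between the fingers and key_c above 0.5 N and y of key_c in the frame of controller between -0.1 and -0.05 m) or (contact force between the fingers and key_d above 0.5 N and y of key_d in the frame of controller between -0.1 and -0.05 m))), for 0.04 s.
5. the latched key has let go: all four keys stand up (z of each of key_a, key_b, key_c, key_d in the frame of controller above 0.069 m), for 0.2 s.
At the end, for the whole second after the job is handed in: all four keys stand up, each top within 2 mm of its full height (71 mm above the table) (all of step 5); the robot touches nothing.
It fails at once if a free key is pushed in by more than 6.5 mm (distance of any of key_a, key_b, key_c, key_d from where it was at the start of the episode above 0.0065 m).
It fails at once if a bystander is moved by more than 15 mm, or one of the upright ones is tipped (distance of any of eyepiece, objective, lens_cap, tip_rack, petri_dish, bottle, pipette from where it was at the start of the episode above 0.015 m or angle between any of eyepiece, objective, bottle's own z axis and vertical above 0.35 rad).
It also fails if it takes over 51 s, if anything falls off the work surface, if the arm or the gripper's body presses on something with over 40 N, if the wrist force passes 120 N, or if a joint passes its speed limit or range.

## Working session

There is one attempt and no reset: what is moved stays moved. The work goes in short steps, Python scripts to look and compute and a shell command to move; the robot and the scene stay as the last step left them, time stands still between calls to the robot, and variables do not carry over. Pictures are saved under pics/ and viewed, at most 10 in all, crops included, and the job is handed in when it is done.

```bash
ls; mkdir -p pics; python3 - <<'E'
from station import *
import cv2,numpy as np
s=state();print(s['clock'],s['ee_pos'],s['tcp_rot'],s['opening'],s['contact_force'])
for n in('scene','top'):
    p,d=capture(n);cv2.imwrite(f'pics/{n}0.png',p[:,:,::-1]);np.savez(f'{n}0.npz',p=p,d=d);c=calibration(n);print(n,c)
E
```

```text
pics
0.0 [0.25689254 0.59631471 0.20335567] [ 2.01934868e-01  9.79398454e-01 -9.80900787e-04 -1.25861788e-04] 0.0849636767389739 [-0.46210959 -0.07362858 -0.2144951 ]
scene {'mtx': array([[389.87234022,   0.        , 255.01676255],
       [  0.        , 389.87234022, 194.36763301],
       [  0.        ,   0.        ,   1.        ]]), 'distortion': array([-0.13394388,  0.        ,  0.        ,  0.        ,  0.        ]), 'R': array([[ 0.41119106,  0.91148498, -0.01081895],
       [ 0.5774513 , -0.26964789, -0.77061015],
       [-0.70531688,  0.31062059, -0.63721499]]), 't': array([-0.28150535, -0.22556217,  1.19110935])}
top {'mtx': array([[415.41341301,   0.        , 259.24794875],
       [  0.        , 415.41341301, 191.63400718],
       [  0.        ,   0.        ,   1.        ]]), 'distortion': array([-0.01918124,  0.        ,  0.        ,  0.        ,  0.        ]), 'R': array([[-0.00301672, -0.99988572,  0.01481404],
       [-0.99286077,  0.00122841, -0.11927271],
       [ 0.11924088, -0.0150681 , -0.99275101]]), 't': array([0.04117401, 0.54120365, 0.83276   ])}
```

View pics/top0.png

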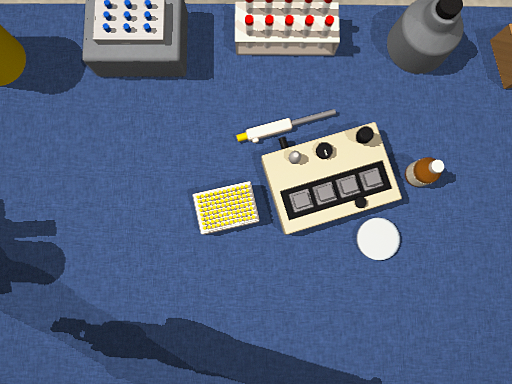

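View pics/scene0.png

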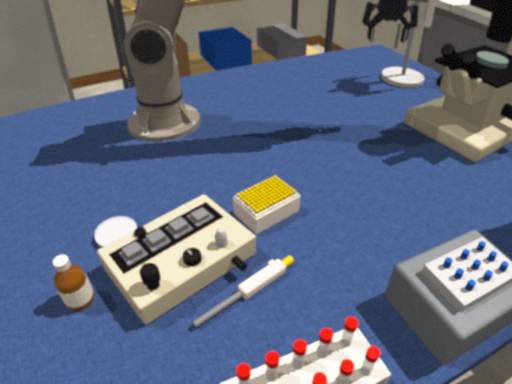

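The top view shows the controller at about (262–402, 123–233), turned by about 18°. The keys are at about (301,200), (324,192), (348,185) and (372,177), and the lens cap is at (361,202), close on the robot's side of the row. The scene view agrees with this layout.

```bash
cat > h.py <<'E'
import cv2,numpy as np
def ray(c,uv,z):
    n=cv2.undistortPoints(np.array(uv,float).reshape(-1,1,2),c['mtx'],c['distortion']).reshape(-1,2)
    d=np.c_[n,np.ones(len(n))]@c['R']; o=-c['R'].T@c['t']
    return o+d*((z-o[2])/d[:,2])[:,None]
def cloud(c,d):
    v,u=np.mgrid[:384,:512];n=cv2.undistortPoints(np.stack([u,v],-1).reshape(-1,1,2).astype(float),c['mtx'],c['distortion']).reshape(-1,2)
    return ((np.c_[n,np.ones(len(n))]*d.reshape(-1,1)-c['t'])@c['R']).reshape(384,512,3)
E
python3 - <<'E'
from station import *
from h import *
f=np.load('top0.npz');p,d=f['p'],f['d'];c=calibration('top')
P=cloud(c,d);hsv=cv2.cvtColor(p,cv2.COLOR_RGB2HSV)
# grey keys: low sat inside the panel
roi=np.zeros((384,512),np.uint8);roi[155:225,275:400]=255
m=cv2.inRange(hsv,(0,0,70),(180,60,200))&roi
m=cv2.morphologyEx(m,cv2.MORPH_OPEN,np.ones((3,3)))
n,l,st,ce=cv2.connectedComponentsWithStats(m)
for i in range(1,n):
    if st[i,4]<60: continue
    cnt=cv2.findContours((l==i).astype(np.uint8),0,2)[0][0]
    r=cv2.minAreaRect(cnt)
    print(st[i],ce[i].round(1),r,ray(c,r[0],.071).round(4),'depth z',np.median(P[l==i],0).round(4))
b=cv2.inRange(hsv,(12,20,120),(35,120,255));rb=np.zeros_like(b);rb[110:240,255:410]=255;b&=rb
b=cv2.morphologyEx(b,cv2.MORPH_OPEN,np.ones((3,3)))
cnt=max(cv2.findContours(b,0,2)[0],key=cv2.contourArea);r=cv2.minAreaRect(cnt);print(r)
bx=ray(c,cv2.boxPoints(r),.055);print(bx.round(4),bx.mean(0),np.linalg.norm(bx[1]-bx[0]),np.linalg.norm(bx[2]-bx[1]))
# height-based top
t=(abs(P[:,:,2]-.055)<.006)&(b>0);q=P[t][:,:2].astype(np.float32);R=cv2.minAreaRect(q);print('cloud',R,np.median(P[t][:,2]))
E
```

```text
[289 155  12   9  80] [294.4 158.8] ((294.5, 159.0), (8.0, 11.0), 90.0) [[ 0.6026 -0.0304  0.071 ]] depth z [ 0.601  -0.0294  0.0808]
[359 168  24  22 375] [370.5 178.7] ((370.5500183105469, 178.6499786376953), (19.28989028930664, 19.60611915588379), 71.56504821777344) [[ 0.5626 -0.1828  0.071 ]] depth z [ 0.5624 -0.1839  0.068 ]
[336 175  24  23 380] [347.3 185.8] ((347.44598388671875, 185.8243408203125), (19.189104080200195, 20.218402862548828), 72.89727020263672) [[ 0.5481 -0.1357  0.071 ]] depth z [ 0.5479 -0.1367  0.0681]
[313 182  23  23 381] [324.  192.9] ((324.1756896972656, 192.94593811035156), (19.26262664794922, 20.218402862548828), 72.89727020263672) [[ 0.5338 -0.0888  0.071 ]] depth z [ 0.5336 -0.089   0.0685]
[289 189  24  23 383] [300.4 200. ] ((300.71893310546875, 200.08648681640625), (19.26262664794922, 20.58601188659668), 72.89727020263672) [[ 0.5196 -0.0417  0.071 ]] depth z [ 0.5202 -0.0418  0.0633]
((330.5543212890625, 176.9479522705078), (82.77911376953125, 123.3009262084961), 72.78392791748047)
[[ 0.6127  0.0398  0.055 ]
 [ 0.6903 -0.2058  0.055 ]
 [ 0.5246 -0.2499  0.055 ]
 [ 0.4515 -0.0088  0.055 ]] [ 0.56979163 -0.10617054  0.055     ] 0.25758066540646674 0.17141002781375578
cloud ((0.5699945092201233, -0.10703606903553009), (0.16980065405368805, 0.24942074716091156), 16.792158126831055) 0.05527636592064685
```

Measured against the given sizes, this agrees: the cloud rectangle is 169.8 × 249.4 mm, its top is at 55.3 mm, and the row's spacing is about 49 mm. Yaw is 16.9°.

Key targets:
- K1 (.520, -.042)
- K2 (.535, -.090)
- K3 (.549, -.137)
- K4 (.564, -.185)

K1 looks lower in depth. The lens cap's edge is about 23 mm from the row's line. I'll line up the closed fingers along the row, turning +0.70 about z.

```bash
python3 -m pendant '[0,0,0.088,0.022,-0.053,0,-1, 0,0,0.088,0.022,-0.053,0,-1, 0,0,0.088,0.022,-0.053,0,-1, 0,0,0.088,0.022,-0.053,0,-1, 0,0,0.088,0.022,-0.053,0,-1, 0,0,0.088,0.022,-0.053,0,-1, 0,0,0.088,0.022,-0.053,0,-1, 0,0,0.088,0.022,-0.053,0,-1, 0,0,0,0.022,-0.053,0,-1, 0,0,0,0.022,-0.053,0,-1, 0,0,0,0.022,-0.053,0,-1, 0,0,0,0.022,-0.053,0,-1]' 20
python3 -m pendant '[0,0,0,0,0,-0.04,-1, 0,0,0,0,0,-0.03,-1, 0,0,0,0,0,0,-1, 0,0,0,0,0,0,-1]'
python3 - <<'E'
from station import *
from h import *
s=state();print(s['clock'],s['ee_pos'],s['tcp_rot'],s['contact_force'],s['opening'])
p,d=capture('wrist');cv2.imwrite('pics/w1.png',p[:,:,::-1])
c=calibration('wrist')
for z in (.066,.071):print(z)
E
```

```text
clock: 1.6
ee_pos: [0.5214, -0.0405, 0.2043]
tcp_rot: [-0.148, 0.989, 0.0, -0.0]
contact_force: [0.8, 1.0, -0.3]
opening: 0.0
grasp_force: 0.0
clock: 2.1
ee_pos: [0.5219, -0.039, 0.1354]
tcp_rot: [-0.148, 0.989, -0.0, 0.001]
contact_force: [0.6, 0.2, -0.5]
opening: -0.0001
grasp_force: 0.0
2.1 [ 0.5218648  -0.03895065  0.13539081] [-1.48200522e-01  9.88957117e-01 -3.76976138e-05  6.50963861e-04] [ 0.5747013   0.15426922 -0.45662845] -0.00013871902439693815
0.066
0.071
```

View pics/w1.png

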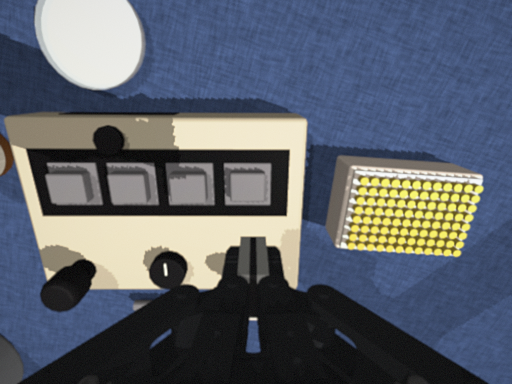

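The wrist view shows the row parallel to the picture, with K1 at (247,184), K2 at (189,185), K3 at (130,185) and K4 at (71,185). The shut fingertips are at (253,240). I'll cross-check the positions from this view.

```bash
python3 - <<'E'
from station import *
from h import *
p=cv2.imread('pics/w1.png')[:,:,::-1].copy();c=calibration('wrist')
g=cv2.cvtColor(p,cv2.COLOR_RGB2GRAY);roi=np.zeros_like(g);roi[152:214,40:287]=255
m=cv2.inRange(g,125,170)&roi   # lit tops
m=cv2.inRange(g,60,200)&roi
m=cv2.morphologyEx(m,cv2.MORPH_OPEN,np.ones((5,5)))
for k in cv2.findContours(m,0,2)[0]:
    if cv2.contourArea(k)>400:
        r=cv2.boundingRect(k)
        # near-camera top face: lower-right part; use right/bottom edges for size check
        print(r,ray(c,[r[0]+r[2]/2,r[1]+r[3]/2],.071).round(4))
print(ray(c,[(247,186),(189,187),(132,187),(75,187)],.071).round(4))
E
```

```text
(224, 163, 48, 43) [[ 0.5152 -0.0458  0.071 ]]
(166, 163, 49, 43) [[ 0.5291 -0.0911  0.071 ]]
(107, 162, 52, 43) [[ 0.5422 -0.1364  0.071 ]]
(46, 162, 57, 43) [[ 0.5562 -0.1819  0.071 ]]
[[ 0.5167 -0.0462  0.071 ]
 [ 0.5316 -0.0918  0.071 ]
 [ 0.5454 -0.1367  0.071 ]
 [ 0.5591 -0.1812  0.071 ]]
```

```bash
f='ee_pos|contact'
python3 -m pendant '[0,0,0,-0.003,-0.004,-0.03,-1, 0,0,0,0,0,-0.025,-1, 0,0,0,0,0,0,-1, 0,0,0,0,0,0,-1]'|egrep $f
python3 -m pendant '[0,0,0,0,0,-0.005,-1, 0,0,0,0,0,-0.003,-1, 0,0,0,0,0,0,-1]'|egrep $f
python3 -m pendant '[0,0,0,0,0,-0.001,-1, 0,0,0,0,0,-0.001,-1, 0,0,0,0,0,0,-1]'|egrep $f
```

```text
ee_pos: [0.5196, -0.043, 0.0811]
contact_force: [1.0, 0.6, 0.1]
ee_pos: [0.5181, -0.043, 0.0714]
contact_force: [-0.5, 0.7, -0.1]
ee_pos: [0.5181, -0.043, 0.0694]
contact_force: [-0.4, -0.8, -0.8]
```

There's no contact at z = .0694, so K1 stands low. I'll keep going in small steps.

```bash
f='ee_pos|contact'
python3 -m pendant '[0,0,0,0,0,-0.001,-1, 0,0,0,0,0,-0.001,-1, 0,0,0,0,0,0,-1]'|egrep $f
python3 -m pendant '[0,0,0,0,0,-0.0005,-1, 0,0,0,0,0,0,-1]'|egrep $f
python3 -m pendant '[0,0,0,0,0,-0.0005,-1, 0,0,0,0,0,0,-1]'|egrep $f
```

```text
ee_pos: [0.5181, -0.043, 0.0673]
contact_force: [0.7, -0.2, 0.7]
ee_pos: [0.5181, -0.043, 0.0669]
contact_force: [-0.0, 0.0, 0.0]
ee_pos: [0.5181, -0.043, 0.0664]
contact_force: [0.2, -0.3, 0.2]
```

```bash
f='ee_pos|contact'
python3 -m pendant '[0,0,0,0,0,-0.0005,-1, 0,0,0,0,0,0,-1]'|egrep $f
python3 -m pendant '[0,0,0,0,0,-0.0005,-1, 0,0,0,0,0,0,-1]'|egrep $f
```

```text
ee_pos: [0.5181, -0.043, 0.0659]
contact_force: [-0.2, -0.3, -0.1]
ee_pos: [0.5181, -0.043, 0.0654]
contact_force: [-0.4, 1.2, 0.3]
```

```bash
f='ee_pos|contact'
python3 -m pendant '[0,0,0,0,0,-0.0005,-1, 0,0,0,0,0,0,-1]'|egrep $f
python3 -m pendant '[0,0,0,0,0,-0.0005,-1, 0,0,0,0,0,0,-1]'|egrep $f
```

```text
ee_pos: [0.5182, -0.043, 0.0649]
contact_force: [0.1, 1.0, 0.0]
ee_pos: [0.5181, -0.043, 0.0644]
contact_force: [-0.0, 0.1, 0.3]
```

```bash
f='ee_pos|contact'
python3 -m pendant '[0,0,0,0,0,-0.0005,-1, 0,0,0,0,0,0,-1]'|egrep $f
python3 -m pendant '[0,0,0,0,0,-0.0005,-1, 0,0,0,0,0,0,-1]'|egrep $f
python3 - <<'E'
from station import *
from h import *
p,d=capture('wrist');cv2.imwrite('pics/w2.png',p[:,:,::-1])
E
```

```text
ee_pos: [0.5181, -0.043, 0.0639]
contact_force: [0.1, 0.3, -0.3]
ee_pos: [0.5182, -0.043, 0.0634]
contact_force: [0.9, -0.2, -0.7]
```

View pics/w2.png

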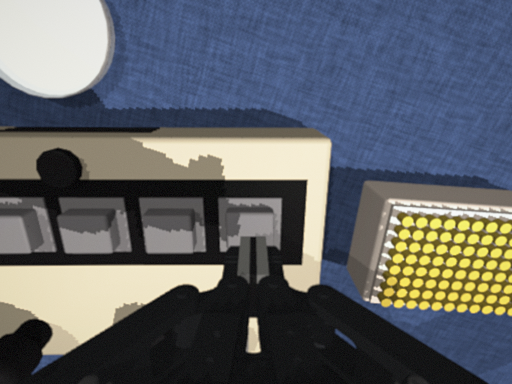

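The picture shows the fingertips at about (253,237), near the lower (rear) edge of K1's cap, which spans rows 206–240. They may be past the cap's edge, so I'll project the TCP and the assumed cap into this view.

```bash
python3 - <<'E'
from station import *
from h import *
s=state();c=calibration('wrist');X=s['ee_pos'];print(X,s['contact_force'])
ux=np.array([.957,.29,0]);uy=np.array([-.29,.957,0])
def pr(P):return cv2.projectPoints(np.array(P,float),cv2.Rodrigues(c['R'])[0],c['t'],c['mtx'],c['distortion'])[0].reshape(-1,2).round(1).tolist()
print('tcp',pr([X,X-.011*ux,X+.011*ux,X-.011*ux+.01*uy]))
R=c['R'];print('cam',-R.T@c['t'])
# measured top face left/right/front edges of K2 (z .071), and K1
print(ray(c,[(144,208),(193,208),(144,241),(193,241)],.071).round(4))
print(ray(c,[(229,206),(273,206),(229,238),(273,238)],.066).round(4))
p,d=capture('wrist');P=cloud(c,d)
for uv in [(168,220),(90,220),(245,220),(262,220),(253,225),(232,230),(270,230),(253,240),(295,150)]:print(uv,P[uv[1],uv[0]].round(4))
i=p[190:270,130:310,::-1];cv2.imwrite('pics/w2c.png',cv2.resize(i,None,fx=4,fy=4,interpolation=cv2.INTER_CUBIC))
E
```

```text
[ 0.51814006 -0.04300779  0.06341987] [ 0.71886377  0.31282381 -0.02489955]
tcp [[253.5, 230.0], [253.6, 213.9], [253.4, 245.5], [269.8, 214.0]]
cam [ 0.43701027 -0.06828783  0.23191744]
[[ 0.5196 -0.1095  0.071 ]
 [ 0.5112 -0.0822  0.071 ]
 [ 0.5411 -0.1056  0.071 ]
 [ 0.5324 -0.0772  0.071 ]]
[[ 0.5059 -0.0622  0.066 ]
 [ 0.4982 -0.0369  0.066 ]
 [ 0.5267 -0.0564  0.066 ]
 [ 0.5186 -0.0301  0.066 ]]
(168, 220) [ 0.524  -0.0948  0.0692]
(90, 220) [ 0.5368 -0.1386  0.0705]
(245, 220) [ 0.5123 -0.0503  0.0653]
(262, 220) [ 0.5096 -0.0402  0.0644]
(253, 225) [ 0.514  -0.0446  0.0654]
(232, 230) [ 0.5212 -0.0561  0.0652]
(270, 230) [ 0.5142 -0.0335  0.0653]
(253, 240) [ 0.5073 -0.0467  0.0973]
(295, 150) [ 0.464  -0.0334  0.0537]
```

View pics/w2c.png

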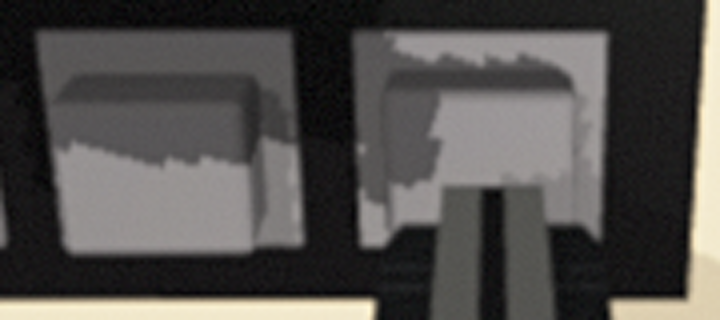

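```bash
python3 - <<'E'
from station import *
from h import *
c=calibration('wrist');p,d=capture('wrist');P=cloud(c,d);s=state();print(s['ee_pos'],s['contact_force'],s['opening'])
for u in (246,253,261):
  for v in (232,235,237,239,243,248,256,270): print(u,v,P[v,u].round(4),end=' ')
  print()
E
```

```text
[ 0.51818015 -0.04298194  0.06344734] [-0.17652632  0.36310377  0.37758132] 0.0003716387082645675
246 232 [ 0.5201 -0.0473  0.065 ] 246 235 [ 0.5218 -0.0468  0.0657] 246 237 [ 0.5083 -0.0502  0.0943] 246 239 [ 0.5083 -0.0501  0.0964] 246 243 [ 0.5083 -0.05    0.1004] 246 248 [ 0.5083 -0.0499  0.1053] 246 256 [ 0.5082 -0.0498  0.1126] 246 270 [ 0.5081 -0.0496  0.1237] 
253 232 [ 0.437  -0.0683  0.2319] 253 235 [ 0.521  -0.0425  0.0646] 253 237 [ 0.5075 -0.0466  0.0939] 253 239 [ 0.5072 -0.0467  0.0965] 253 243 [ 0.507  -0.0468  0.1009] 253 248 [ 0.5076 -0.0466  0.1048] 253 256 [ 0.5071 -0.0468  0.1128] 253 270 [ 0.5074 -0.0467  0.1233] 
261 232 [ 0.5171 -0.0385  0.0656] 261 235 [ 0.5193 -0.0378  0.0651] 261 237 [ 0.5054 -0.043   0.0955] 261 239 [ 0.506  -0.0428  0.0965] 261 243 [ 0.5058 -0.043   0.101 ] 261 248 [ 0.506  -0.0431  0.1057] 261 256 [ 0.5062 -0.0432  0.1125] 261 270 [ 0.5062 -0.0435  0.1237]
```

By depth, the visible finger end is at z ≈ .094, while the reported TCP is .063. The key tops come out right in the same image (.065 and .070). That explains the lack of contact, but I'll check it independently from the scene camera.

```bash
python3 - <<'E'
from station import *
from h import *
c=calibration('scene');p,d=capture('scene');s=state();X=s['ee_pos']
pr=cv2.projectPoints(np.array([X,X+[0,0,.03]]),cv2.Rodrigues(c['R'])[0],c['t'],c['mtx'],c['distortion'])[0].reshape(-1,2);print(pr)
a=p[110:290,80:280,::-1];cv2.imwrite('pics/s2.png',cv2.resize(a,None,fx=3,fy=3,interpolation=cv2.INTER_CUBIC));print(((pr-[80,110])*3).round())
E
```

```text
[[200.46913239 212.67533834]
 [198.91036211 201.20185519]]
[[361. 308.]
 [357. 274.]]
```

View pics/s2.png

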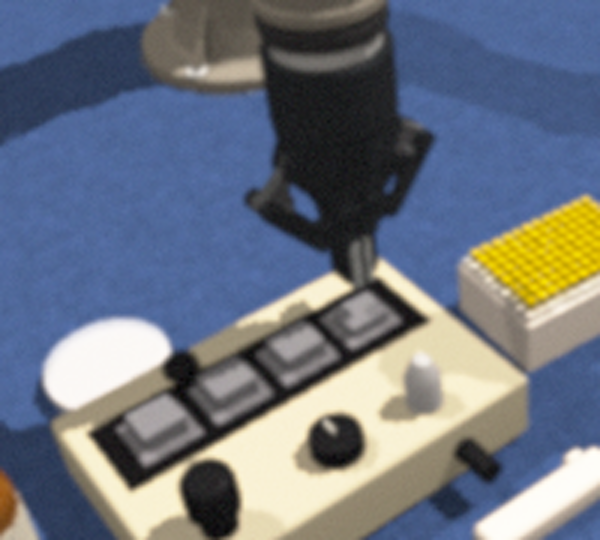

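The scene view confirms it: the fingertips end at about crop (362,285), and K1's top is at about (365,308), 20–30 mm further down. The real finger end is therefore about 30 mm above the reported TCP. I expect contact with K1 near TCP z ≈ .036 and with the free keys near .041. I'll descend carefully.

```bash
f='ee_pos|contact'
python3 -m pendant '[0,0,0,0,0,-0.006,-1, 0,0,0,0,0,-0.006,-1, 0,0,0,0,0,-0.006,-1, 0,0,0,0,0,-0.002,-1, 0,0,0,0,0,0,-1]'|egrep $f
python3 -m pendant '[0,0,0,0,0,-0.001,-1, 0,0,0,0,0,-0.001,-1, 0,0,0,0,0,0,-1]'|egrep $f
python3 -m pendant '[0,0,0,0,0,-0.001,-1, 0,0,0,0,0,0,-1]'|egrep $f
python3 -m pendant '[0,0,0,0,0,-0.001,-1, 0,0,0,0,0,0,-1]'|egrep $f
```

```text
ee_pos: [0.518, -0.043, 0.0432]
contact_force: [-0.3, 0.1, -0.3]
ee_pos: [0.5182, -0.043, 0.0415]
contact_force: [-0.2, -0.7, 0.6]
ee_pos: [0.5181, -0.043, 0.0404]
contact_force: [0.4, 0.7, -0.2]
ee_pos: [0.5182, -0.043, 0.0395]
contact_force: [0.5, -0.0, 0.7]
```

```bash
f='ee_pos|contact'
python3 -m pendant '[0,0,0,0,0,-0.001,-1, 0,0,0,0,0,0,-1]'|egrep $f
python3 -m pendant '[0,0,0,0,0,-0.001,-1, 0,0,0,0,0,0,-1]'|egrep $f
python3 -m pendant '[0,0,0,0,0,-0.0005,-1, 0,0,0,0,0,0,-1]'|egrep $f
python3 -m pendant '[0,0,0,0,0,-0.0005,-1, 0,0,0,0,0,0,-1]'|egrep $f
```

```text
ee_pos: [0.5183, -0.043, 0.039]
contact_force: [-1.9, 0.7, 6.2]
ee_pos: [0.5183, -0.043, 0.0381]
contact_force: [-1.7, 0.1, 7.1]
ee_pos: [0.5183, -0.043, 0.0378]
contact_force: [-3.0, 0.9, 8.1]
ee_pos: [0.5183, -0.043, 0.0375]
contact_force: [-3.4, -0.3, 11.1]
```

That was contact with K1 at TCP ≈ .0392, stiff from the first step (6 N in less than 1 mm), so the tip offset is 27 mm and K1 feels latched. I'll lift and check that it's still down.

```bash
f='clock|ee_pos|contact'
python3 -m pendant '[0,0,0,0,0,0.01,-1, 0,0,0,0,0,0.015,-1, 0,0,0,0,0,0,-1]'|egrep $f
python3 - <<'E'
from station import *
from h import *
c=calibration('wrist');p,d=capture('wrist');P=cloud(c,d)
print(state()['ee_pos'])
ux=np.array([.957,.29]);uy=np.array([-.29,.957])
for k in [(.5185,-.0435),(.5335,-.0905),(.5475,-.137),(.562,-.183)]:
    q=(P[:,:,:2]-k);a=abs(q@ux+.003)<.008;b=abs(q@uy)<.011;m=a&b&(P[:,:,2]>.05)&(P[:,:,2]<.08);print(m.sum(),np.median(P[m],0).round(4))
E
```

```text
clock: 8.85
ee_pos: [0.5194, -0.0431, 0.0628]
contact_force: [0.5, 0.4, -0.3]
[ 0.51868483 -0.04295707  0.06208551]
784 [ 0.515  -0.0445  0.0651]
878 [ 0.5306 -0.0913  0.0699]
1021 [ 0.5442 -0.1363  0.0699]
1079 [ 0.5577 -0.1771  0.0692]
```

K1 is still latched (.0651 against .0699 for the others). Now K2, where I expect contact at TCP ≈ .044.

```bash
f='ee_pos|contact'
python3 -m pendant '[0,0,0,0.008,-0.024,0,-1, 0,0,0,0.007,-0.0235,0,-1, 0,0,0,0,0,-0.008,-1, 0,0,0,0,0,-0.008,-1, 0,0,0,0,0,0,-1, 0,0,0,0,0,0,-1]'|egrep $f
python3 -m pendant '[0,0,0,0,0,-0.001,-1, 0,0,0,0,0,0,-1]'|egrep $f
python3 -m pendant '[0,0,0,0,0,-0.0005,-1, 0,0,0,0,0,0,-1]'|egrep $f
python3 -m pendant '[0,0,0,0,0,-0.0005,-1, 0,0,0,0,0,0,-1]'|egrep $f
```

```text
ee_pos: [0.5329, -0.0895, 0.0452]
contact_force: [-0.1, -0.2, 0.1]
ee_pos: [0.5332, -0.0903, 0.0445]
contact_force: [-0.5, -0.1, -0.0]
ee_pos: [0.5333, -0.0904, 0.0442]
contact_force: [-1.5, 0.8, 2.1]
ee_pos: [0.5332, -0.0904, 0.0436]
contact_force: [-1.1, 0.6, 2.1]
```

K2 touched at .0442, and it gives at about 2 N, so it's free. On to K3.

```bash
f='ee_pos|contact'
python3 -m pendant '[0,0,0,0,0,0.008,-1, 0,0,0,0,0,0.008,-1, 0,0,0,0.007,-0.0233,0,-1, 0,0,0,0.007,-0.0233,0,-1, 0,0,0,0,0,-0.007,-1, 0,0,0,0,0,-0.007,-1, 0,0,0,0,0,0,-1, 0,0,0,0,0,0,-1]'|egrep $f
python3 -m pendant '[0,0,0,0,0,-0.001,-1, 0,0,0,0,0,0,-1]'|egrep $f
python3 -m pendant '[0,0,0,0,0,-0.0005,-1, 0,0,0,0,0,0,-1]'|egrep $f
python3 -m pendant '[0,0,0,0,0,-0.0005,-1, 0,0,0,0,0,0,-1]'|egrep $f
```

```text
ee_pos: [0.5469, -0.1361, 0.0453]
contact_force: [-0.6, 0.5, -0.3]
ee_pos: [0.5471, -0.1369, 0.0445]
contact_force: [0.2, 1.0, 0.9]
ee_pos: [0.5472, -0.137, 0.0442]
contact_force: [-0.7, 1.4, 2.4]
ee_pos: [0.5472, -0.137, 0.0436]
contact_force: [-1.1, 1.3, 2.6]
```

K3 is free too. Next is K4.

```bash
f='ee_pos|contact'
python3 -m pendant '[0,0,0,0,0,0.008,-1, 0,0,0,0,0,0.008,-1, 0,0,0,0.007,-0.0233,0,-1, 0,0,0,0.007,-0.0233,0,-1, 0,0,0,0,0,-0.007,-1, 0,0,0,0,0,-0.007,-1, 0,0,0,0,0,0,-1, 0,0,0,0,0,0,-1]'|egrep $f
python3 -m pendant '[0,0,0,0,0,-0.001,-1, 0,0,0,0,0,0,-1]'|egrep $f
python3 -m pendant '[0,0,0,0,0,-0.0005,-1, 0,0,0,0,0,0,-1]'|egrep $f
python3 -m pendant '[0,0,0,0,0,-0.0005,-1, 0,0,0,0,0,0,-1]'|egrep $f
```

```text
ee_pos: [0.561, -0.1826, 0.0453]
contact_force: [-0.1, 0.5, 0.2]
ee_pos: [0.5612, -0.1835, 0.0445]
contact_force: [0.3, -0.1, -0.5]
ee_pos: [0.5612, -0.1836, 0.0442]
contact_force: [-1.1, 0.5, 2.7]
ee_pos: [0.5612, -0.1836, 0.0436]
contact_force: [-0.8, 0.5, 2.3]
```

All four keys are tapped and K1 is the latched one. I'll go back over it at a safe height.

```bash
f='ee_pos|contact'
python3 -m pendant '[0,0,0,0,0,0.01,-1, 0,0,0,0,0,0.012,-1, 0,0,0,-0.0107,0.0352,0,-1, 0,0,0,-0.0107,0.0352,0,-1, 0,0,0,-0.0107,0.0352,0,-1, 0,0,0,-0.0107,0.0352,0,-1, 0,0,0,0,0,-0.01,-1, 0,0,0,0,0,-0.01,-1, 0,0,0,0,0,-0.003,-1, 0,0,0,0,0,0,-1]'|egrep $f
python3 -m pendant '[0,0,0,0,0,-0.002,-1, 0,0,0,0,0,-0.002,-1, 0,0,0,0,0,0,-1]'|egrep $f
python3 -m pendant '[0,0,0,0,0,-0.001,-1, 0,0,0,0,0,-0.001,-1, 0,0,0,0,0,0,-1]'|egrep $f
python3 -m pendant '[0,0,0,0,0,-0.001,-1, 0,0,0,0,0,0,-1]'|egrep $f
```

```text
ee_pos: [0.5183, -0.0442, 0.0421]
contact_force: [0.1, -0.6, -0.2]
ee_pos: [0.5187, -0.0433, 0.0391]
contact_force: [-1.3, -0.1, 6.3]
ee_pos: [0.5187, -0.0433, 0.0376]
contact_force: [-3.1, -0.8, 9.4]
ee_pos: [0.5187, -0.0433, 0.0366]
contact_force: [-3.0, 0.1, 9.0]
```

```bash
f='ee_pos|contact'
python3 -m pendant '[0,0,0,0,0,-0.001,-1, 0,0,0,0,0,0,-1]'|egrep $f
python3 -m pendant '[0,0,0,0,0,-0.001,-1, 0,0,0,0,0,0,-1]'|egrep $f
python3 -m pendant '[0,0,0,0,0,-0.0005,-1, 0,0,0,0,0,0,-1]'|egrep $f
```

```text
ee_pos: [0.5187, -0.0433, 0.0357]
contact_force: [-2.8, -0.7, 9.5]
ee_pos: [0.5187, -0.0433, 0.0349]
contact_force: [-2.7, -0.3, 12.1]
ee_pos: [0.5187, -0.0433, 0.0344]
contact_force: [-3.3, -0.3, 11.0]
```

```bash
f='clock|ee_pos|contact'
python3 -m pendant '[0,0,0,0,0,-0.0005,-1, 0,0,0,0,0,0,-1]'|egrep $f
python3 -m pendant '[0,0,0,0,0,0.006,-1, 0,0,0,0,0,0.012,-1, 0,0,0,0,0,0.02,-1, 0,0,0,0,0,0.03,-1, 0,0,0,0,0,0.03,-1, 0,0,0,0,0,0,-1, 0,0,0,0,0,0,-1]'|egrep $f
python3 - <<'E'
from station import *
from h import *
c=calibration('wrist');p,d=capture('wrist');P=cloud(c,d);cv2.imwrite('pics/w3.png',p[:,:,::-1])
ux=np.array([.957,.29]);uy=np.array([-.29,.957])
for k in [(.5185,-.0435),(.5335,-.0905),(.5475,-.137),(.562,-.183)]:
    q=(P[:,:,:2]-k);a=abs(q@ux+.003)<.008;b=abs(q@uy)<.011;m=a&b&(P[:,:,2]>.05)&(P[:,:,2]<.08);print(m.sum(),np.median(P[m],0).round(4))
E
```

```text
clock: 17.15
ee_pos: [0.5187, -0.0433, 0.0341]
contact_force: [-3.7, -0.3, 12.0]
clock: 18.02
ee_pos: [0.5177, -0.0427, 0.1299]
contact_force: [-0.0, -0.3, -0.9]
495 [ 0.5155 -0.0445  0.0698]
490 [ 0.5304 -0.0915  0.0698]
590 [ 0.544  -0.136   0.0698]
669 [ 0.5584 -0.1802  0.0695]
```

View pics/w3.png

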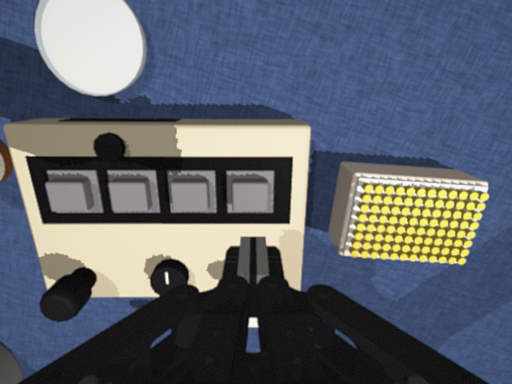

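All four keys now stand at the same height (.0695–.0698; K1 at (250,190) has risen to match). The lens cap (109,147), tip rack and dish are where they were, and the gripper is clear. I'm handing it in.

```bash
python3 -c "
from station import *
print(finish_job())"
```

```text
the job is handed in; nothing more can be done
None
```

The leftmost key was the latched one: I tapped all four left to right and pressed it until it let go, and depth shows all four standing level; my first tap on it reached about 11 N instead of 3 N, but it stayed latched, and the hand-in gave no verdict.

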